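Unlatch the burner chest and set the burner under the fondue stand

TASK

Get the burner out of the double-latched pine chest: draw the small sliding keeper fully back, swing the hook well clear of the cover, then press the cover's thumb tab down while sliding the cover away from the latches until it is fully open. Lift the burner out by its knob, lower it through the stand's ring and set it down, not dropped, upright in the middle of the stand's base plate. Leave both catches and the cover open, and do not disturb the other things.

Things in the scene. Friction and masses are not known exactly. Their poses are not given: they have to be found in the camera images.
- chest: Fixed pine chest. Origin on the table under the centre of its burner compartment; chest coordinates below (mm, z up; world directions at zero yaw) are in this frame and turn with it. Compartment inside x -80..80, y -80..80, floor z 12, wall tops z 100. Flat deck with the latches: y 92..225, x -92..92, z 100. Cover rails at x +-80..92 run from y 92 to y -200, top z 116.
- strike (a point): Middle of the steel strike bar that stands on the deck's edge across the tab's tail: x 4..66, y 92..98, top z 116 in chest coordinates (fixed).
- keeper (a joint): First catch: a small steel slide bolt on the deck. 0 = forward, beside the hook's tail, so the hook cannot swing; grows as it is drawn along chest +y, to its stop at 0.034 (m). It frees the hook from about 0.021; draw it to 0.03 or more. About 1.5 N of friction; stays where left.
- keeper_post (a point): Centre of the top of the keeper's upright round steel post (diameter 14, 30 mm tall, foot at z 128, top at z 158). At joint 0 at chest (-31.5, 172); moves with the keeper.
- hook (a joint): Second latch: flat steel hook on a vertical pivot on the deck (78 mm arm, top z 126). 0 = pointing to chest -y, its prong caught on a stud of the cover (top z 125); grows as its end swings towards chest -x (clockwise from above), to a stop at 1.3 (rad). Clear from about 0.4; swing it to 0.9 or more. Friction 0.04 N m; stays where left. Held by the keeper until that is drawn.
- hook_post (a point): Centre of the top of the hook's upright round steel post (diameter 14, 32 mm tall, foot at z 126, top at z 158). At joint 0 at chest (-62, 80); it moves on a circle of 48 mm radius about hook_pivot.
- hook_pivot (a point): Hook's pivot axis on the chest, at chest (-45, 125, 126).
- cover (a joint): Flat pine cover over the compartment, 170 x 170 x 10 mm, top z 110.5. 0 = closed; grows as it slides along chest -y, to its stop at 0.15 (m), fully open. About 2 N friction, 8 N s/m damping; stays where left. Locked by the hook and by the tab.
- tab (a joint): Sprung steel thumb tab in the cover. 0 = up, its tooth caught behind the strike bar; grows as it is pressed down, to a stop at 0.010 (m). From 0.005 down the tooth passes under the bar and the cover can slide; once past the bar (cover beyond 0.015) it need not be held. Pressing takes about 1 N at the top, 5.5 N at the bottom.
- tab_pad (a point): Centre of the tab's flat pad, on its upper face: z 122 when up; closed at chest (35, 58), moves with the cover. Pad 44 (x) by 40 (y) mm. At its -y end stands a lip 8 mm thick and 8 mm high to push against; its near face is 20 mm to chest -y of this point.
- burner: Loose steel fondue burner: can of diameter 60, 45 mm tall, with a black knob on top (diameter 19, from 53 to 75 mm above the underside, on a 14 mm neck), 0.17 to 0.35 kg. Origin at the centre of its underside. It stands on the compartment floor, hidden until the cover is open; afterwards there is free room of 20 mm or more around the can.
- stand: Fixed stainless pot stand: base plate of radius 78 mm with its top at z 12, three legs, and an open ring above, inner radius 80 mm, top of the ring at z 94. Origin on the table at its centre.
- stand_center (a point): Centre of the top face of the stand's base plate (z 12), where the burner belongs.
- pot: Bystander: red enamelled fondue pot, diameter 200, 90 mm tall, two side handles; origin under its centre.
- lid: Bystander: glass lid, diameter 200, 50 mm tall, lying on the pot; origin under its centre.
- fork_cup: Bystander: white ceramic cup (diameter 90, 100 mm tall) with six forks, 225 mm tall in all; origin under its centre.
- turntable: Bystander: fixed wooden turntable, diameter 230, top at 32 mm; origin under its centre.
- bowl1: Bystander: white dipping bowl on the turntable, diameter 100, 45 mm tall; origin under its centre.
- bowl2: Bystander: the other dipping bowl, same size.
- mill: Bystander: wooden pepper mill, diameter 54, 147 mm tall; origin under its centre.
- matchbox: Bystander: cardboard matchbox 36 x 56 x 16 mm; origin under its centre.
- salt_dish: Bystander: small white salt dish on the chest's deck, diameter 44, 18 mm tall; origin under its centre.

How it is judged:
By the outcome, as a careful person would: the job done as asked, in the order asked, and still so for the second after the job is handed in, with the robot touching nothing.
It also fails if it takes over 61 s, if anything falls off the work surface, if the arm or the gripper's body presses on something with over 40 N, if the wrist force passes 120 N, or if a joint passes its speed limit or range.

ROBOT

A 6-joint arm with a two-finger parallel gripper is mounted at the origin on the work surface. World frame = base frame: x ahead of the robot, y to its left, z up, the work surface at z = 0. Lengths are in mm, angles in rad, forces in N, time in s.
With the tool pointing down it reaches from about 350 to 975 mm from the base axis. Payload 7.1 kg.
Tool frame: the origin (TCP) lies on the centre line of the jaws, within the pads' length; the fingertips stand 17 mm ahead of it and the grasp point (between the pads) lies 2 mm behind it; z points along the fingers, y is the direction in which the jaws open and shut (so a half turn about z gives the same grasp; the last joint's range is limited). The gripper opens to 88 mm and grips with 3 to 60 N. Pads are 20 mm wide; open, the fingers measure 115 mm over their backs; the gripper's body (75 mm by 178 mm) begins 61 mm behind the grasp point.
Start: joints at [-1.301, 0.423, 1.63, -0, 1.089, -0.019], TCP at [178.019, -599.094, 239.675] pointing down, gripper open.
Joint ranges: [-3, 3], [-0.9, 2.11], [0.09, 2.58], [-1.31, 4.45], [0.11, 2.69], [-2.54, 2.54]. Speed limits (rad/s): [2.39, 2.39, 3.01, 3.14, 3.14, 3.14].

INTERFACE

Orientations are given as a rotation vector (axis times angle).
In Python, from workcell import ctrl, imaging, workorder gives the robot as it stands. The module is installed in compiled form; this text tells all that it offers.
- The arm moves only by the shell command python3 -m crank 'ROWS' [OPENING]. ROWS is JSON, a list of rows, each an object with "travel": the shift along the tool's x, y, z as a fraction of full scale, a list of three; "turn": the turn about the tool's z as a fraction of full scale. In form: [{"travel": [dx, dy, dz], "turn": turn}, ...]. A call has 1 to 20 rows; each row shifts and turns the pose as measured when the row begins, along the tool's axes as they then stand; what a row does not reach is not made up. Full scale, the value 1, is 5 cm for a shift and 0.1 rad for a turn. A row lasts 1/10 s, in which the tool goes at most 50 mm and 8.59 degrees, less where a joint would pass 70% of its speed; a pose out of reach is approached as far as the arm can. A call with a number of a shift or a turn outside -1 to 1 is refused whole. A call with a gripper value outside its range is refused whole. OPENING is the gripper command: -1 is shut, 1 is fully open, values between are in proportion, set as the call begins (- or left out, the last holds). The fingers move at their own pace and stop on an object; the grip force is fixed at half the most. Time passes only in rows, so rows that do not move let the fingers close. It gives the time, the measured TCP pose, the force and the opening at its end, in the units of the state.
- ctrl.get_obs(): the state, without advancing time (a new reading comes with each control period).
- imaging.get_image(name): name is "scene" or "side" or "wrist"; returns the picture (400x640x3 uint8, blue, green, red); there is no depth.
- imaging.camera_info(name): a dict with "camera_matrix" (3x3 intrinsics, pixels), "rvec" (rotation vector, rad) and "tvec" (3), from world to camera coordinates, as OpenCV has them. Camera axes: x right, y down, z forward; pixel columns grow to the right and rows downward; lengths in mm; the calibration is good to about 2 mm. A picture is of the moment at which its call begins: read the wrist's pose just before it. camera_info takes no time and is no camera call; for the wrist camera it gives the pose at the moment of the call.
- workorder.close_job(): hands the job in, once; it reports no verdict.
The state is a dict: "t": time; "qpos": joint angles; "qvel": joint speeds; "joint_torque": joint torques, N m; "ee_pos": TCP position; "orientation": TCP orientation; "ft_force": force on the tool from outside, world axes, zero at the start; "moment": the same for the moment, N m; "width": finger opening in mm.
Only numpy, scipy, OpenCV 4.12 (cv2) and the standard library are available. Lean on these libraries where they do the work, as an engineer would, in place of code of your own. Each camera call takes 0.05 s, during which the arm holds its last target.

## Working session

There is one attempt and no reset: what is moved stays moved. The work goes in short steps, Python scripts to look and compute and a shell command to move; the robot and the scene stay as the last step left them, time stands still between calls to the robot, and variables do not carry over. Pictures are saved under pics/ and viewed, and the job is handed in when it is done.

```bash
mkdir -p pics; ls; python3 - <<'E'
from workcell import ctrl, imaging
import cv2
o=ctrl.get_obs()
print({k:(o[k]) for k in o})
for n in ("scene","side","wrist"):
    c=imaging.camera_info(n); print(n,c)
    cv2.imwrite(f"pics/{n}0.png",imaging.get_image(n))
E
```

```text
pics
{'t': 0.0, 'qpos': array([-1.30099148e+00,  4.23807331e-01,  1.63067338e+00,  8.92670288e-06,
        1.08856731e+00, -1.89929180e-02]), 'qvel': array([-0.00028569,  0.00019842,  0.00092097,  0.00024609, -0.00073398,
        0.00223177]), 'joint_torque': array([-3.16140859e-05, -5.44629407e+01, -2.73665231e+01,  6.43742108e-02,
        2.28533515e-02, -1.04116730e-04]), 'ee_pos': array([ 177.89470443, -598.6143886 ,  238.92911595]), 'orientation': array([-3.10746782e+00, -4.51853253e-01,  2.73492438e-04]), 'ft_force': array([-0.05628976,  0.02569821,  0.47919636]), 'moment': array([ 0.00846855, -0.00978295,  0.02920571]), 'width': 87.62144525314656}
scene {'camera_matrix': array([[388.7919601 ,   0.        , 323.24485346],
       [  0.        , 388.7919601 , 196.43696246],
       [  0.        ,   0.        ,   1.        ]]), 'rvec': array([ 1.86547913,  1.54055627, -0.69549487]), 'tvec': array([-132.86024428, -263.59201625, 1832.24288222])}
side {'camera_matrix': array([[369.45372841,   0.        , 318.05353593],
       [  0.        , 369.45372841, 199.58023334],
       [  0.        ,   0.        ,   1.        ]]), 'rvec': array([ 0.3008576 , -2.83317832,  1.15669516]), 'tvec': array([ 528.83750693,  174.78096132, 1222.8287501 ])}
wrist {'camera_matrix': array([[296.78132807,   0.        , 319.1686673 ],
       [  0.        , 296.78132807, 199.7382957 ],
       [  0.        ,   0.        ,   1.        ]]), 'rvec': array([-2.32488479,  1.73539991,  0.25248152]), 'tvec': array([-623.65881606,  -33.68811235,  390.65824243])}
```

View pics/scene0.png

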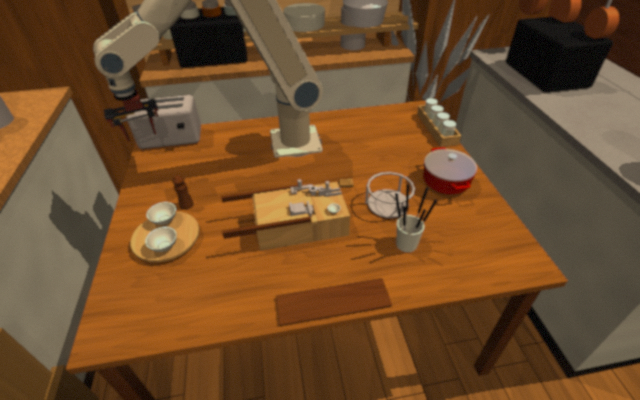

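View pics/side0.png

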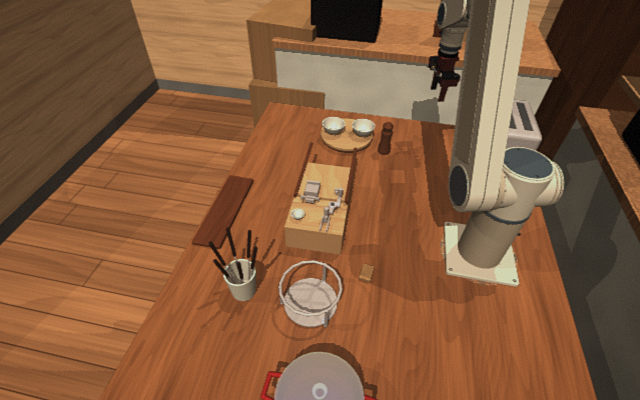

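View pics/wrist0.png

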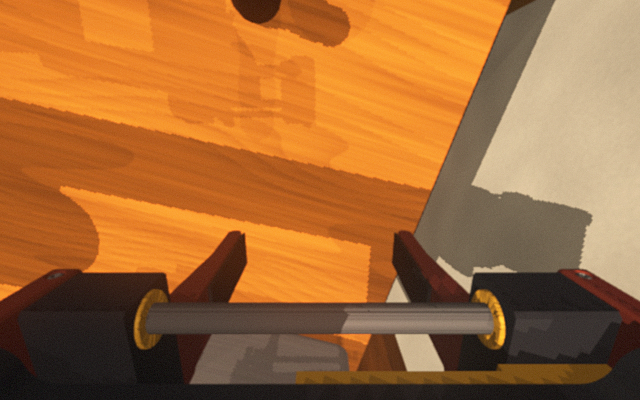

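```bash
python3 - <<'E'
import cv2
a=cv2.imread('pics/side0.png'); b=cv2.imread('pics/scene0.png')
cv2.imwrite('pics/side0c.png',cv2.resize(a[150:350,260:400],None,fx=4,fy=3.0*4/3,interpolation=cv2.INTER_CUBIC)[:600])
cv2.imwrite('pics/scene0c.png',cv2.resize(b[165:265,215:425],None,fx=3.8,fy=3.8,interpolation=cv2.INTER_CUBIC))
E
```

```text
(no output)
```

View pics/side0c.png

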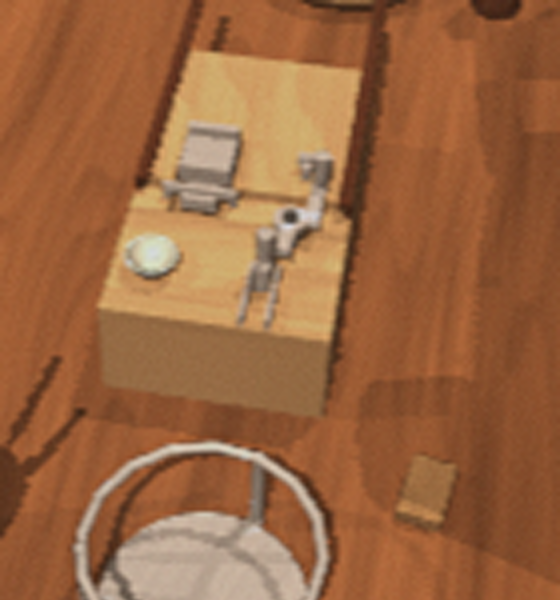

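View pics/scene0c.png

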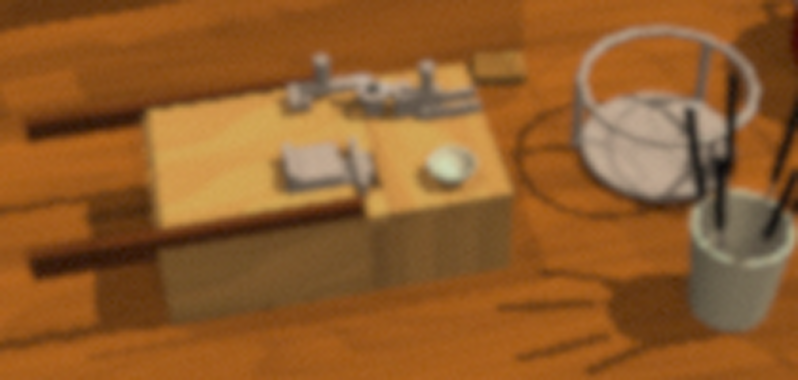

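```bash
cat > h.py <<'E'
import numpy as np, cv2
from workcell import ctrl, imaging
def ray(n,px,info=None):
    c=info or imaging.camera_info(n)
    R,_=cv2.Rodrigues(np.array(c["rvec"],float)); t=np.array(c["tvec"],float).ravel()
    d=R.T@np.linalg.inv(c["camera_matrix"])@np.array([px[0],px[1],1.])
    return -R.T@t, d/np.linalg.norm(d)
def onz(n,px,z,info=None):
    o,d=ray(n,px,info); return o+d*(z-o[2])/d[2]
def tri(L):
    A=np.zeros((3,3));b=np.zeros(3)
    for o,d in L:
        P=np.eye(3)-np.outer(d,d);A+=P;b+=P@o
    p=np.linalg.solve(A,b); return p,[np.linalg.norm((np.eye(3)-np.outer(d,d))@(p-o)) for o,d in L]
def proj(n,p,info=None):
    c=info or imaging.camera_info(n)
    return cv2.projectPoints(np.array(p,float).reshape(-1,3),np.array(c["rvec"],float),np.array(c["tvec"],float),c["camera_matrix"],None)[0].reshape(-1,2)
def chest(p,o,yaw):
    p=np.atleast_2d(np.array(p,float)); c,s=np.cos(yaw),np.sin(yaw)
    return np.c_[o[0]+c*p[:,0]-s*p[:,1],o[1]+s*p[:,0]+c*p[:,1],p[:,2]]
E
python3 - <<'E'
from h import *
np.set_printoptions(precision=1,suppress=True)
S=lambda x,y:(260+x/4,150+y/4); C=lambda x,y:(215+x/3.8,165+y/3.8)
for nm,n,p,z in [("d+","side",S(101,310),100),("d-","side",S(333,340),100),("d+","scene",C(512,190),100),("d-","scene",C(463,65),100),
 ("cov+","side",S(196,52),110),("cov-","side",S(362,70),110),("cov-","scene",C(148,108),110),
 ("hookpost","side",S(325,157),158),("hookpost","scene",C(321,57),158),
 ("keeppost","side",S(266,232),158),("keeppost","scene",C(427,63),158),("pivot","side",S(292,216),126),("pivot","scene",C(373,90),126),
 ("salt","side",S(152,250),118),("salt","scene",C(452,160),118)]:
    print(nm,n,onz(n,p,z))
E
```

```text
d+ side [622.9 113.4 100. ]
d- side [440.4 104.  100. ]
d+ scene [629.2 110.7 100. ]
d- scene [451.4 103.9 100. ]
cov+ side [ 617.  -196.4  110. ]
cov- side [ 463.8 -204.8  110. ]
cov- scene [ 465.4 -202.8  110. ]
hookpost side [472.9 -35.1 158. ]
hookpost scene [481.  -37.7 158. ]
keeppost side [503.8  56.9 158. ]
keeppost scene [509.  57. 158.]
pivot side [491.4   5.4 126. ]
pivot scene [500.1   7.  126. ]
salt side [594.8  58.9 118. ]
salt scene [599.1  62.1 118. ]
```

```bash
python3 - <<'E'
from h import *
np.set_printoptions(precision=2,suppress=True)
o=ctrl.get_obs(); R,_=cv2.Rodrigues(o['orientation']); print(R,o['ee_pos'])
c,_=ray("wrist",(320,200)); print("cam pos in tool",R.T@(c-o['ee_pos']), "axis",R.T@_)
# others
S=imaging.camera_info
for nm,n,p,z in [("ringL","side",(279,297),94),("ringR","side",(342.5,288),94),("ringN","side",(316,319),94),("ringF","side",(311,261),94),
 ("cup","side",(240,265),100),("cupsc","scene",(410,219),100),("lidknob","scene",(451,155),140),("mill","scene",(182,182),147),("match","side",(366.5,272),16)]:
    print(nm,onz(n,p,z))
E
```

```text
[[ 0.96  0.28 -0.  ]
 [ 0.28 -0.96  0.  ]
 [ 0.   -0.   -1.  ]] [ 177.91 -598.72  239.06]
cam pos in tool [  78.08   -0.6  -144.54] axis [-0.28  0.    0.96]
ringL [576.17 347.49  94.  ]
ringR [413.28 284.    94.  ]
ringN [465.61 388.03  94.  ]
ringF [517.44 215.29  94.  ]
cup [712.09 276.21 100.  ]
cupsc [687.25 304.07 100.  ]
lidknob [426.83 558.15 140.  ]
mill [ 395.34 -449.67  147.  ]
match [352.4  165.51  16.  ]
```

```bash
python3 -m crank '[{"travel":[0,0,-0.2],"turn":-1},{"travel":[0,0,-0.2],"turn":-1},{"travel":[0,0,-0.2],"turn":-1},{"travel":[0,0,-0.2],"turn":-1},{"travel":[0,0,-0.2],"turn":-1},{"travel":[0,0,-0.2],"turn":-1},{"travel":[0,0,0],"turn":-1},{"travel":[0,0,0],"turn":-1},{"travel":[0,0,0],"turn":-1},{"travel":[0,0,0],"turn":-1},{"travel":[0,0,0],"turn":-1},{"travel":[0,0,0],"turn":-1},{"travel":[0,0,0],"turn":-1},{"travel":[0,0,0],"turn":-0.3}]' -1
```

```text
t: 1.55
ee_pos: [177.1, -595.8, 296.5]
orientation: [-2.097, -2.327, -0.01]
ft_force: [-0.1, 0.9, 0.0]
width: 0.8
```

```bash
python3 -m crank '[{"travel":[0.5,0.5,0],"turn":0},{"travel":[0.7,0.7,0],"turn":0},{"travel":[0.7,0.7,0],"turn":0},{"travel":[0.7,0.7,0],"turn":0},{"travel":[0.7,0.7,0],"turn":0},{"travel":[0.7,0.7,0],"turn":0},{"travel":[0.7,0.7,0],"turn":0},{"travel":[0.7,0.7,0],"turn":0},{"travel":[0.7,0.7,0],"turn":0},{"travel":[0.7,0.5,0],"turn":0},{"travel":[0.7,0.2,0],"turn":0},{"travel":[0.7,0,0],"turn":0},{"travel":[0.7,0,0],"turn":0},{"travel":[0.7,0,0],"turn":0},{"travel":[0.4,0,0],"turn":0},{"travel":[0,0,0],"turn":0}]' -1
```

```text
t: 3.15
ee_pos: [468.2, -48.0, 298.1]
orientation: [-2.097, -2.323, -0.01]
ft_force: [0.8, -0.4, 0.4]
width: 0.5
```

```bash
python3 - <<'E'
from h import *
import pickle
i=imaging.camera_info("wrist"); im=imaging.get_image("wrist"); pickle.dump(i,open('w1.pkl','wb'))
cv2.imwrite("pics/w1.png",im)
E
```

```text
(no output)
```

View pics/w1.png

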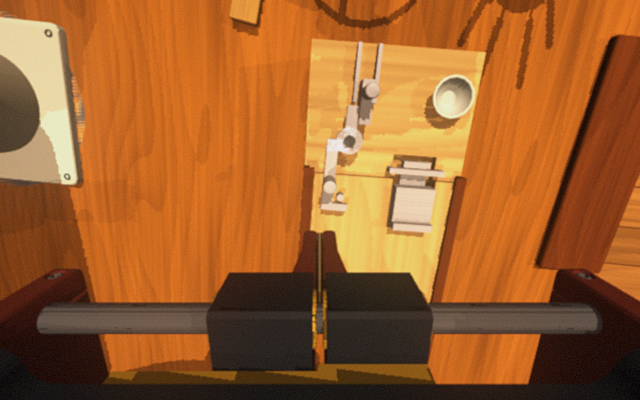

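The wrist view shows the chest's deck: corners (312,39) and (487,51), keeper post (371,89), pivot (349,139), hook post (329,187), tab pad around (413,200), and strike (416,173).

```bash
python3 - <<'E'
from h import *
import pickle
from scipy.optimize import least_squares
np.set_printoptions(precision=1,suppress=True)
i=pickle.load(open('w1.pkl','rb'))
im=cv2.imread('pics/w1.png'); cv2.imwrite('pics/w1c.png',cv2.resize(im[25:245,290:500],None,fx=2.7,fy=2.7,interpolation=cv2.INTER_CUBIC))
L=[((312,39),(-92,225,100)),((487,51),(92,225,100)),((371,89),(-31.5,172,158)),((349,139),(-45,125,126)),((329,186),(-62,80,158))]
W=np.array([onz("wrist",p,q[2],i) for p,q in L]); Q=np.array([q for p,q in L])
r=least_squares(lambda x:(chest(Q,x[:2],x[2])-W)[:,:2].ravel(),[546,-117,.045])
print(W, r.x, r.x[2]*1); print((chest(Q,r.x[:2],r.x[2])-W)[:,:2])
for nm,z,p in [("padcorner",122,(392,180)),("padlipend",122,(413,228)),("strike",116,(390,170)),("strikeR",116,(443,174)),("salt",118,(453,96))]:
    print(nm,onz("wrist",p,z,i))
np.save('ch.npy',r.x)
E
```

```text
[[444.6 104.4 100. ]
 [628.9 111.6 100. ]
 [504.3  56.4 158. ]
 [493.5   8.3 126. ]
 [476.4 -36.9 158. ]] [ 541.2 -115.9    0. ] 0.024122281987622462
[[-0.8  2.4]
 [-1.1 -0.4]
 [ 1.3 -1.1]
 [-0.3 -0.3]
 [ 0.9 -0.5]]
padcorner [546.8 -31.3 122. ]
padlipend [580.4 -84.7 122. ]
strike [544.3 -21.4 116. ]
strikeR [604.  -19.8 116. ]
salt [595.9  62.1 118. ]
```

View pics/w1c.png

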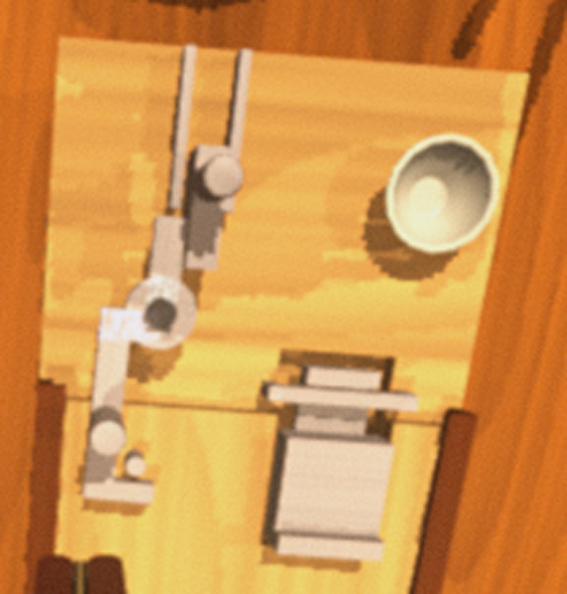

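```bash
cat >> h.py <<'E'
def go(x,y,z):
    "units (of 50 mm) along the tool axes to reach world x,y,z"
    o=ctrl.get_obs(); R,_=cv2.Rodrigues(o['orientation'])
    d=R.T@(np.array([x,y,z])-o['ee_pos'])/50
    print("at",np.round(o['ee_pos'],1),"yaw deg",round(np.degrees(np.arctan2(R[1,0],R[0,0])),2),"units",np.round(d,3),"F",np.round(o['ft_force'],1),"t",round(o['t'],2),"w",round(o['width'],1))
E
python3 -m crank '[{"travel":[0.3,0.2,0.2],"turn":0.6},{"travel":[0.6,0.35,0.3],"turn":0},{"travel":[0.5,0.25,0.3],"turn":0},{"travel":[0,0,0],"turn":0}]' -1
python3 -c "
from h import *
go(505,30,153)"
```

```text
t: 3.6
ee_pos: [507.2, 21.5, 258.2]
orientation: [-2.177, -2.254, -0.01]
ft_force: [0.2, 0.4, 0.6]
width: 0.6
at [507.2  21.5 258.2] yaw deg 92.0 units [ 0.149 -0.035  2.106] F [0.2 0.4 0.6] t 3.6 w 0.6
```

```bash
python3 -m crank '[{"travel":[0.1,-0.03,0.5],"turn":0},{"travel":[0.03,0,0.6],"turn":0},{"travel":[0,0,0.5],"turn":0},{"travel":[0,0,0.4],"turn":0},{"travel":[0,0,0],"turn":0}]' -1
python3 - <<'E'
from h import *
go(505,30,153)
import pickle
pickle.dump(imaging.camera_info("wrist"),open('w2.pkl','wb'))
cv2.imwrite("pics/w2.png",imaging.get_image("wrist"))
E
```

```text
t: 4.1
ee_pos: [507.6, 22.7, 156.7]
orientation: [-2.181, -2.255, -0.011]
ft_force: [-0.9, 0.5, 1.0]
width: 0.5
at [507.6  22.7 156.7] yaw deg 91.89 units [ 0.148 -0.048  0.075] F [-0.9  0.5  1. ] t 4.1 w 0.5
```

View pics/w2.png

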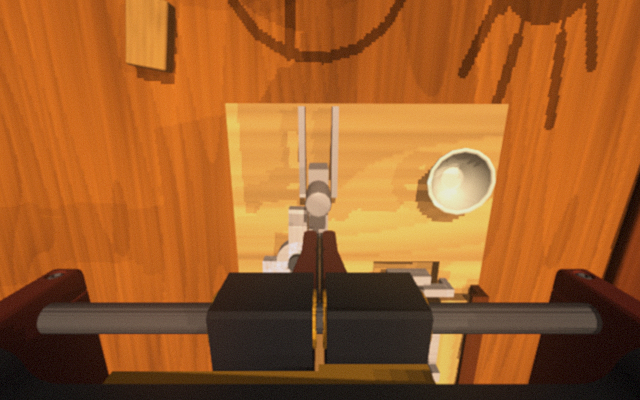

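Fingers stand right behind the keeper post (318,203), in line with it. Push along +y.

```bash
python3 -m crank '[{"travel":[0.2,0,0],"turn":0},{"travel":[0.25,0,0],"turn":0},{"travel":[0.25,0,0],"turn":0},{"travel":[0.25,0,0],"turn":0},{"travel":[0.15,0,0],"turn":0},{"travel":[0.1,0,0],"turn":0}]' -1
python3 - <<'E'
from h import *
go(505,74,153)
cv2.imwrite("pics/w3.png",imaging.get_image("wrist"))
E
```

```text
t: 4.75
ee_pos: [508.8, 72.5, 161.6]
orientation: [2.156, 2.256, -0.012]
ft_force: [5.1, -46.7, -0.9]
width: 0.7
at [508.8  72.5 161.6] yaw deg 92.61 units [ 0.037 -0.076  0.171] F [  5.1 -46.7  -0.9] t 4.75 w 0.7
```

View pics/w3.png

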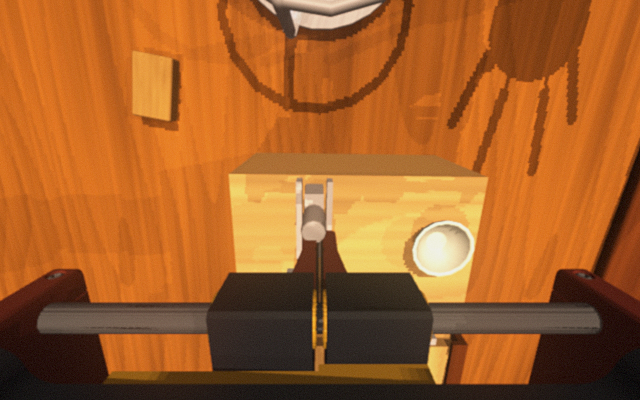

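```bash
python3 -m crank '[{"travel":[-0.2,0,0],"turn":0},{"travel":[-0.3,0,-0.3],"turn":0},{"travel":[-0.3,0,-0.4],"turn":0},{"travel":[-0.6,0,0],"turn":0},{"travel":[-0.6,0,0],"turn":0},{"travel":[-0.3,0,0],"turn":0},{"travel":[0,0,0],"turn":0}]' -1
python3 - <<'E'
from h import *
import pickle
go(504,-40,153)
pickle.dump(imaging.camera_info("wrist"),open('w4.pkl','wb'))
cv2.imwrite("pics/w4.png",imaging.get_image("wrist"))
E
```

```text
t: 5.5
ee_pos: [517.5, -39.1, 205.3]
orientation: [2.143, 2.258, -0.004]
ft_force: [0.6, 0.8, 0.2]
width: 0.3
at [517.5 -39.1 205.3] yaw deg 92.97 units [ 0.02  -0.289  1.041] F [0.6 0.8 0.2] t 5.5 w 0.3
```

View pics/w4.png

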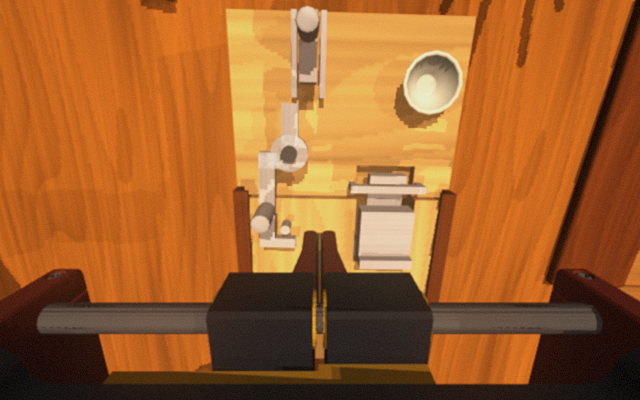

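```bash
python3 - <<'E'
from h import *
import pickle
i=pickle.load(open('w4.pkl','rb'));np.set_printoptions(precision=1,suppress=True)
L={"keep":((307,18),158),"hook":((263,224),158),"pivot":((289,153),126),"cL":((228,10),100),"cR":((474,17),100),"padTL":((361,207),122),"padTR":((409,207),122),"padBL":((357,262),122),"padBR":((413,262),122),"strL":((348,187),116),"strR":((426,187),116)}
x=np.load('ch.npy')
for k,(p,z) in L.items(): print(k,onz("wrist",p,z,i))
print(chest([[-31.5,206,158],[-62,80,158],[-45,125,126],[-92,225,100],[92,225,100],[35,58,122]],x[:2],0.033))
E
python3 -m crank '[{"travel":[0,-0.2,0.3],"turn":0.1},{"travel":[0,0,0.5],"turn":0},{"travel":[0,0,0.2],"turn":0},{"travel":[0,0,0],"turn":0}]' -1
python3 -c "
from h import *
go(504,-40,153)"
```

```text
keep [504.9  88.5 158. ]
hook [479.5 -37.6 158. ]
pivot [494.   7. 126.]
cL [445.8 104.4 100. ]
cR [626.3 110.1 100. ]
padTL [552.6 -34.4 122. ]
padTR [591.6 -32.6 122. ]
padBL [553.9 -84.5 122. ]
padBR [602.4 -82.5 122. ]
strL [541.5 -19.8 116. ]
strR [605.2 -16.8 116. ]
[[502.9  88.9 158. ]
 [476.6 -38.  158. ]
 [492.1   7.5 126. ]
 [441.8 105.9 100. ]
 [625.7 112.  100. ]
 [574.3 -56.8 122. ]]
t: 5.95
ee_pos: [509.9, -34.6, 155.6]
orientation: [2.149, 2.249, 0.002]
ft_force: [0.0, -0.2, 0.9]
width: 0.6
at [509.9 -34.6 155.6] yaw deg 92.6 units [-0.101 -0.123  0.051] F [ 0.  -0.2  0.9] t 5.95 w 0.6
```

```bash
python3 -m crank '[{"travel":[-0.05,-0.25,0.03],"turn":0},{"travel":[-0.03,-0.25,0],"turn":0},{"travel":[0.05,-0.15,0],"turn":0},{"travel":[0.06,-0.15,0],"turn":0},{"travel":[0.08,-0.1,0],"turn":0},{"travel":[0.08,-0.1,0],"turn":0},{"travel":[0,0,0],"turn":0}]' -1
python3 -c "
from h import *
go(452,-16.5,153)"
```

```text
t: 6.65
ee_pos: [459.2, -25.6, 156.4]
orientation: [2.143, 2.244, 0.015]
ft_force: [-0.6, -0.0, 0.1]
width: 0.6
at [459.2 -25.6 156.4] yaw deg 92.6 units [ 0.19  -0.138  0.06 ] F [-0.6 -0.   0.1] t 6.65 w 0.6
```

```bash
python3 -m crank '[{"travel":[0.1,-0.07,0.03],"turn":0},{"travel":[0.1,-0.07,0],"turn":0},{"travel":[0.1,-0.04,0],"turn":0},{"travel":[0,0,0],"turn":0}]' -1
python3 - <<'E'
from h import *
import pickle
go(452,-16.5,153)
pickle.dump(imaging.camera_info("wrist"),open('w5.pkl','wb'))
cv2.imwrite("pics/w5.png",imaging.get_image("wrist"))
E
```

```text
t: 7.05
ee_pos: [448.0, -10.2, 154.0]
orientation: [2.144, 2.244, 0.012]
ft_force: [1.0, -0.0, -0.3]
width: 0.6
at [448.  -10.2 154. ] yaw deg 92.61 units [-0.13   0.074  0.026] F [ 1.  -0.  -0.3] t 7.05 w 0.6
```

View pics/w5.png

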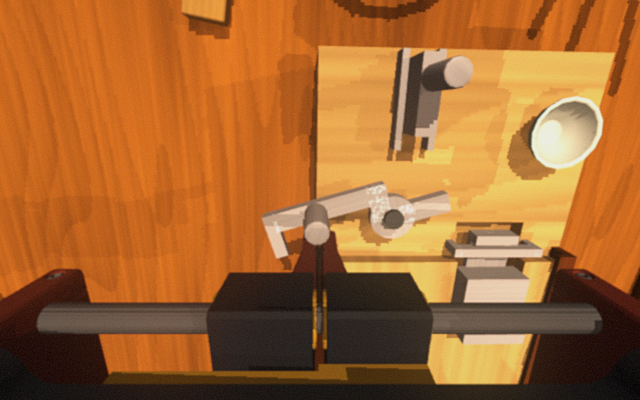

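Hook is swung about 1.2 rad, with its post at (317,222). Next the tab.

```bash
python3 -m crank '[{"travel":[-0.25,0.1,0],"turn":0.1},{"travel":[-0.3,0.2,-0.4],"turn":0},{"travel":[-0.3,0.6,-0.2],"turn":0},{"travel":[0,0.7,0],"turn":0},{"travel":[0,0.6,0],"turn":0},{"travel":[0,0.2,0],"turn":0},{"travel":[0,0,0],"turn":0}]' -1
python3 - <<'E'
from h import *
import pickle
go(575,-61,150)
pickle.dump(imaging.camera_info("wrist"),open('w6.pkl','wb'))
cv2.imwrite("pics/w6.png",imaging.get_image("wrist"))
E
```

```text
t: 7.8
ee_pos: [572.6, -54.1, 188.7]
orientation: [2.161, 2.232, 0.009]
ft_force: [-0.9, -0.4, -0.3]
width: -0.0
at [572.6 -54.1 188.7] yaw deg 91.85 units [-0.124  0.021  0.778] F [-0.9 -0.4 -0.3] t 7.8 w -0.0
```

View pics/w6.png

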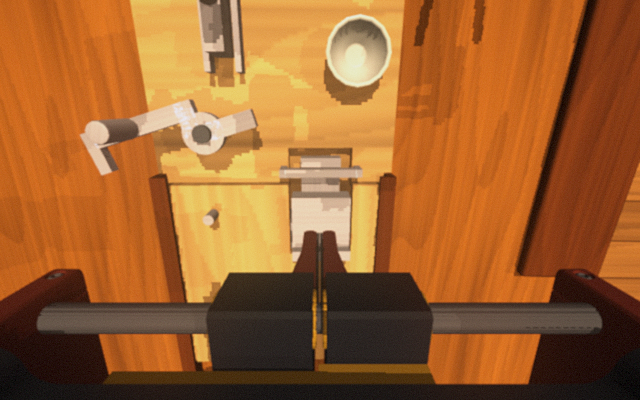

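```bash
python3 -m crank '[{"travel":[-0.08,0.02,0.3],"turn":0},{"travel":[-0.02,0,0.35],"turn":0},{"travel":[0,0,0.1],"turn":0},{"travel":[0,0,0],"turn":0}]' -1
python3 -c "
from h import *
go(575,-60,130.5)"
```

```text
t: 8.25
ee_pos: [568.6, -60.6, 147.2]
orientation: [2.164, 2.236, 0.002]
ft_force: [-0.5, -0.1, 1.1]
width: 0.3
at [568.6 -60.6 147.2] yaw deg 91.85 units [0.014 0.122 0.337] F [-0.5 -0.1  1.1] t 8.25 w 0.3
```

```bash
python3 -m crank '[{"travel":[0,0.1,0.15],"turn":0},{"travel":[0,0,0.1],"turn":0},{"travel":[0,0,0.06],"turn":0},{"travel":[0,0,0],"turn":0}]' -1
python3 - <<'E'
from h import *
go(575,-60,130.5)
cv2.imwrite("pics/s7.png",cv2.resize(imaging.get_image("side")[140:260,270:390],None,fx=5,fy=5,interpolation=cv2.INTER_CUBIC))
E
```

```text
t: 8.65
ee_pos: [574.0, -60.6, 131.7]
orientation: [2.164, 2.236, 0.003]
ft_force: [-2.2, -0.8, 4.1]
width: 0.1
at [574.  -60.6 131.7] yaw deg 91.86 units [0.013 0.021 0.025] F [-2.2 -0.8  4.1] t 8.65 w 0.1
```

View pics/s7.png

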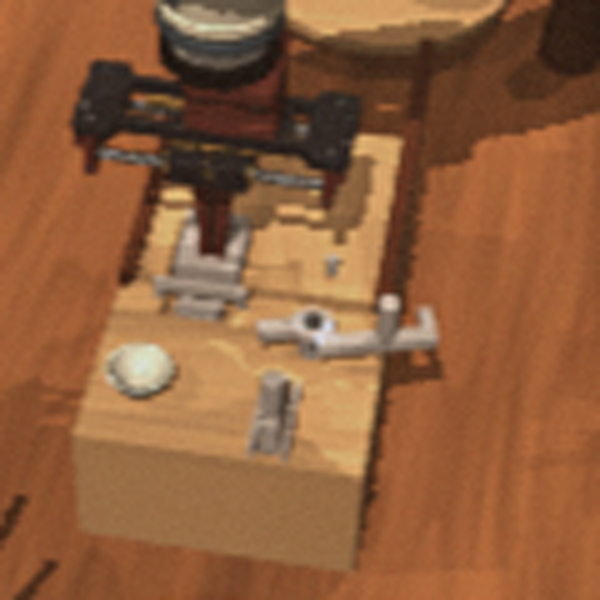

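```bash
python3 -m crank '[{"travel":[-0.1,0,0.04],"turn":0},{"travel":[-0.15,0,0.01],"turn":0},{"travel":[-0.15,0,0],"turn":0},{"travel":[-0.15,0,0],"turn":0},{"travel":[-0.15,0,0],"turn":0}]' -1
python3 -c "
from h import *
go(579,-217,131)"
```

```text
t: 9.2
ee_pos: [575.2, -97.0, 131.2]
orientation: [2.163, 2.237, 0.005]
ft_force: [-1.7, 2.9, 4.0]
width: 0.5
at [575.2 -97.  131.2] yaw deg 91.91 units [-2.401 -0.005  0.05 ] F [-1.7  2.9  4. ] t 9.2 w 0.5
```

```bash
python3 -m crank '[{"travel":[-0.25,0,0],"turn":0},{"travel":[-0.25,0,0],"turn":0},{"travel":[-0.25,0,0],"turn":0},{"travel":[-0.25,0,0],"turn":0},{"travel":[-0.25,0,0],"turn":0},{"travel":[-0.25,0,0],"turn":0},{"travel":[-0.25,0,0],"turn":0},{"travel":[-0.2,0,0],"turn":0},{"travel":[-0.1,0,0],"turn":0},{"travel":[-0.05,0,0],"turn":0}]' -1
python3 -c "
from h import *
go(579,-217,131)"
```

```text
t: 10.2
ee_pos: [578.8, -213.7, 133.3]
orientation: [2.166, 2.233, 0.006]
ft_force: [-0.7, 2.3, 3.6]
width: 0.8
at [ 578.8 -213.7  133.3] yaw deg 91.75 units [-0.065  0.     0.047] F [-0.7  2.3  3.6] t 10.2 w 0.8
```

```bash
python3 -m crank '[{"travel":[-0.1,0,0],"turn":0},{"travel":[-0.1,0,0],"turn":0},{"travel":[-0.1,0,0],"turn":0}]' -1
python3 -c "
from h import *
go(579,-217,131)"
```

```text
t: 10.5
ee_pos: [579.0, -217.8, 131.9]
orientation: [2.181, 2.24, 0.024]
ft_force: [3.5, 27.2, 4.7]
width: 0.2
at [ 579.  -217.8  131.9] yaw deg 91.52 units [ 0.017 -0.001  0.019] F [ 3.5 27.2  4.7] t 10.5 w 0.2
```

```bash
python3 -m crank '[{"travel":[0.05,0,-0.2],"turn":0},{"travel":[0,0,-0.5],"turn":0},{"travel":[0.3,-0.1,-0.6],"turn":0},{"travel":[0.6,-0.2,-0.6],"turn":0},{"travel":[0.6,-0.2,-0.3],"turn":0},{"travel":[0.3,-0.1,0],"turn":0},{"travel":[0,0,0],"turn":0}]' -0.1
python3 - <<'E'
from h import *
import pickle
go(545,-117,280)
pickle.dump(imaging.camera_info("wrist"),open('w8.pkl','wb'))
cv2.imwrite("pics/w8.png",imaging.get_image("wrist"))
cv2.imwrite("pics/s8.png",imaging.get_image("side"))
cv2.imwrite("pics/c8.png",imaging.get_image("scene"))
E
```

```text
t: 11.2
ee_pos: [543.7, -123.4, 242.7]
orientation: [2.176, 2.244, 0.021]
ft_force: [0.5, -0.2, -0.3]
width: 39.1
at [ 543.7 -123.4  242.7] yaw deg 91.78 units [ 0.125  0.046 -0.746] F [ 0.5 -0.2 -0.3] t 11.2 w 39.1
```

View pics/w8.png

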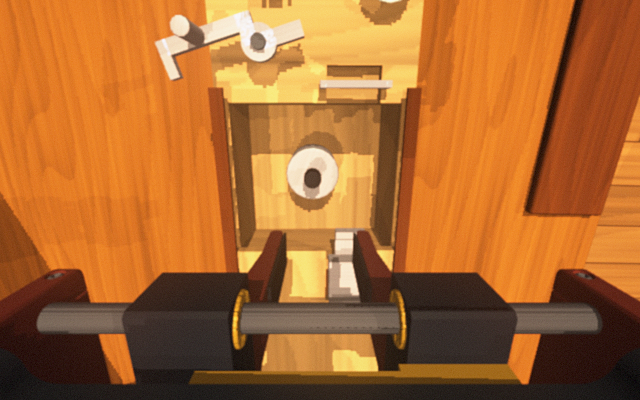

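View pics/s8.png

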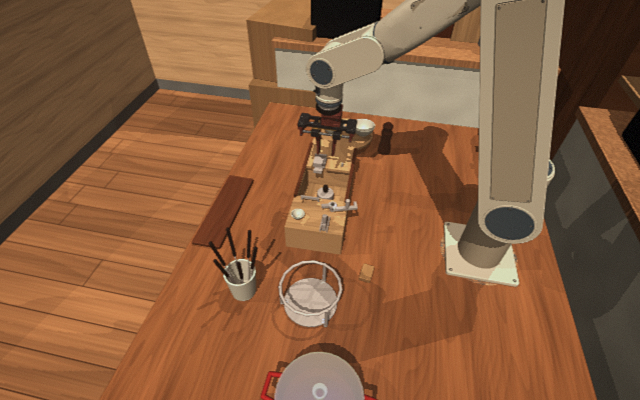

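```bash
python3 - <<'E'
from h import *
import pickle
np.set_printoptions(precision=1,suppress=True)
i=pickle.load(open('w8.pkl','rb')); im=cv2.imread('pics/w8.png')
x0,y0=280,135; c=im[y0:y0+75,x0:x0+70]
cv2.imwrite('pics/w8c.png',cv2.resize(c,None,fx=7,fy=7,interpolation=cv2.INTER_CUBIC))
m=(c.max(2)<60).astype(np.uint8)
ct,_=cv2.findContours(m,0,1)
for k in ct:
    if cv2.contourArea(k)>20: 
        b=cv2.boundingRect(k); (u,v),r=cv2.minEnclosingCircle(k); print(b,u+x0,v+y0,r,onz("wrist",(u+x0,v+y0),87,i))
sat=cv2.cvtColor(c,cv2.COLOR_BGR2HSV)[...,1]
m=(sat<70).astype(np.uint8); ct,_=cv2.findContours(m,0,1); k=max(ct,key=cv2.contourArea)
M=cv2.minEnclosingCircle(k); print(M, onz("wrist",(M[0][0]+x0,M[0][1]+y0),57,i), M[1]*2)
# side view
a=cv2.imread('pics/s8.png'); cv2.imwrite('pics/s8c.png',cv2.resize(a[140:260,270:390],None,fx=5,fy=5,interpolation=cv2.INTER_CUBIC))
E
```

```text
((32.101531982421875, 37.67816162109375), 25.295120239257812) [ 539.1 -111.3   57. ] 50.590240478515625
```

View pics/w8c.png

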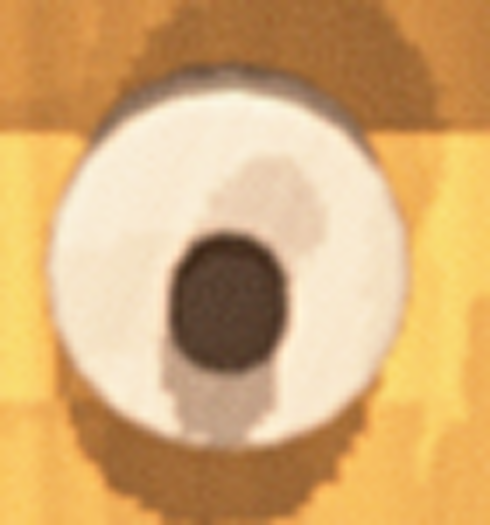

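View pics/s8c.png

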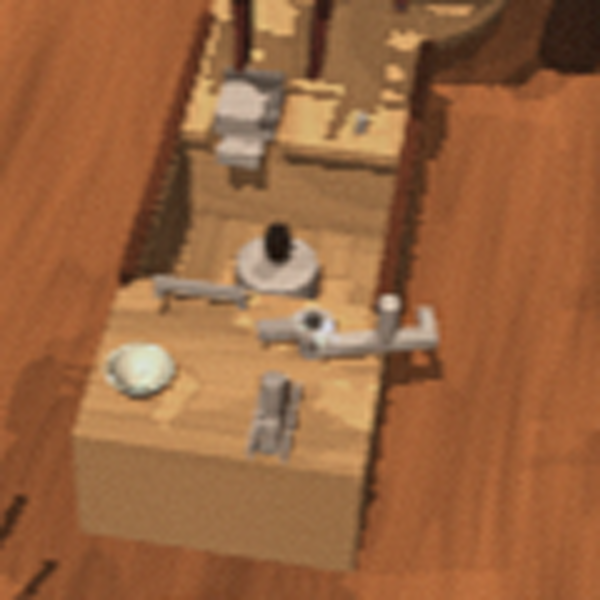

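```bash
python3 - <<'E'
from h import *
import pickle
np.set_printoptions(precision=1,suppress=True)
i=pickle.load(open('w8.pkl','rb'))
a=onz("wrist",(312.4,173.2),57,i);b=onz("wrist",(312.7,180),87,i);print(a,b)
k=onz("side",(270+278/5,140+228/5),87);print(k, onz("side",(270+278/5,140+263/5),57))
for p in [(280+170/7,180),(280+288/7,180)]: print(onz("wrist",p,87,i))
go(a[0],a[1],120)
# stand from side: ring & base ellipses
im=cv2.imread('pics/s8.png')
cv2.imwrite('pics/st.png',cv2.resize(im[250:335,265:355],None,fx=6.6,fy=6.6,interpolation=cv2.INTER_CUBIC))
im=cv2.imread('pics/c8.png')
cv2.imwrite('pics/stc.png',cv2.resize(im[165:260,350:450],None,fx=6,fy=6,interpolation=cv2.INTER_CUBIC))
E
```

```text
[ 539.5 -111.9   57. ] [ 539.8 -112.9   87. ]
[ 538.1 -114.8   87. ] [ 536.4 -110.1   57. ]
[ 531.2 -113.1   87. ]
[ 548.6 -112.7   87. ]
at [ 544.3 -125.2  242. ] yaw deg 91.66 units [ 0.3 -0.1  2.4] F [ 0.8 -0.8 -1.4] t 11.35 w 39.6
```

View pics/st.png

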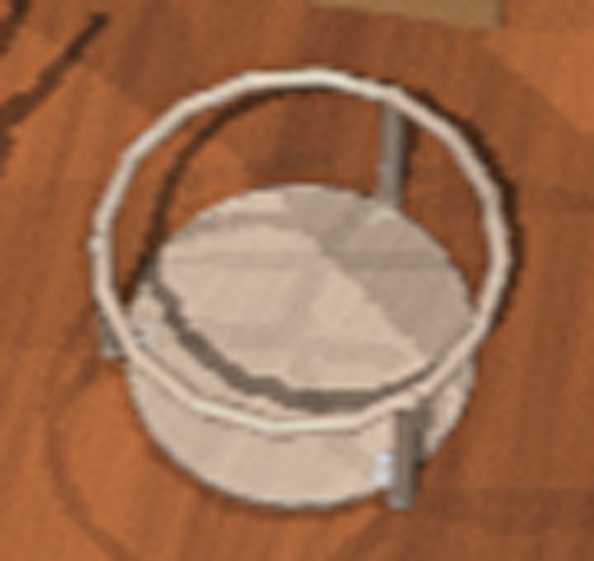

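View pics/stc.png

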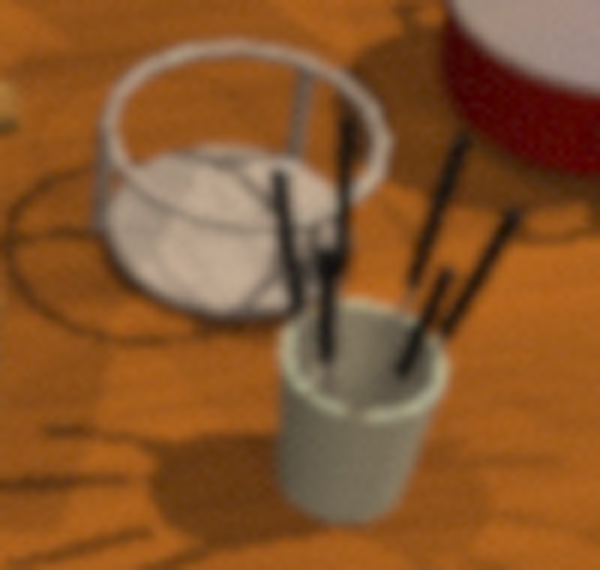

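```bash
python3 -m crank '[{"travel":[0.15,-0.06,0.3],"turn":0},{"travel":[0.1,-0.03,0.5],"turn":0},{"travel":[0,0,0.6],"turn":0},{"travel":[0,0,0.4],"turn":0},{"travel":[0,0,0.2],"turn":0},{"travel":[0,0,0],"turn":0}]' -0.1
python3 - <<'E'
from h import *
go(539.3,-112.5,78)
cv2.imwrite("pics/w9.png",imaging.get_image("wrist"))
E
```

```text
t: 11.95
ee_pos: [542.7, -119.2, 133.4]
orientation: [2.186, 2.238, 0.014]
ft_force: [0.4, 0.4, -0.4]
width: 39.4
at [ 542.7 -119.2  133.4] yaw deg 91.35 units [ 0.138 -0.083  1.106] F [ 0.4  0.4 -0.4] t 11.95 w 39.4
```

View pics/w9.png

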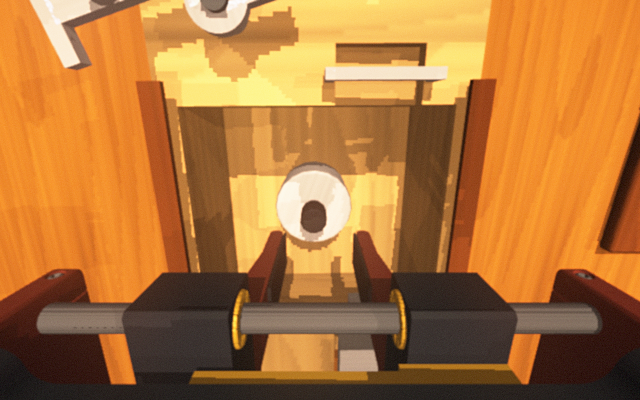

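```bash
python3 -m crank '[{"travel":[0.14,-0.08,0.2],"turn":0},{"travel":[0.05,-0.02,0.3],"turn":0},{"travel":[0,0,0.2],"turn":0},{"travel":[0,0,0],"turn":0}]' -0.1
python3 - <<'E'
from h import *
go(539.3,-112.5,78)
E
```

```text
t: 12.4
ee_pos: [540.1, -110.1, 99.6]
orientation: [2.183, 2.233, 0.019]
ft_force: [-0.2, 0.1, -0.1]
width: 39.7
at [ 540.1 -110.1   99.6] yaw deg 91.29 units [-0.046 -0.027  0.432] F [-0.2  0.1 -0.1] t 12.4 w 39.7
```

```bash
python3 -m crank '[{"travel":[-0.05,-0.02,0.25],"turn":0},{"travel":[0,0,0.15],"turn":0},{"travel":[0,0,0.05],"turn":0},{"travel":[0,0,0],"turn":0}]' -0.1
python3 - <<'E'
from h import *
go(539.3,-112.5,78)
cv2.imwrite("pics/w10.png",imaging.get_image("wrist"))
E
```

```text
t: 12.8
ee_pos: [540.5, -113.1, 76.3]
orientation: [2.182, 2.232, 0.021]
ft_force: [0.1, -0.1, 0.4]
width: 39.5
at [ 540.5 -113.1   76.3] yaw deg 91.3 units [ 0.013 -0.023 -0.034] F [ 0.1 -0.1  0.4] t 12.8 w 39.5
```

View pics/w10.png

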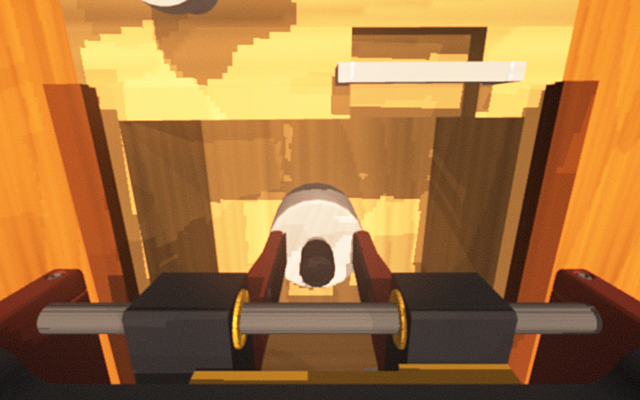

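```bash
python3 -m crank '[{"travel":[0,0,0],"turn":0},{"travel":[0,0,0],"turn":0},{"travel":[0,0,0],"turn":0},{"travel":[0,0,0],"turn":0},{"travel":[0,0,0],"turn":0}]' -1
python3 -m crank '[{"travel":[0,0,-0.2],"turn":0},{"travel":[0,0,-0.2],"turn":0},{"travel":[0,0,-0.2],"turn":0},{"travel":[0,0,0],"turn":0}]' -1
python3 - <<'E'
from h import *
go(539.3,-112.5,230)
cv2.imwrite("pics/w11.png",imaging.get_image("wrist"))
np.set_printoptions(precision=1,suppress=True)
# stand: ring from side crop scale 6.6 off (265,250)
S=lambda x,y:(265+x/6.6,250+y/6.6); C=lambda x,y:(350+x/6,165+y/6)
def circ(P):
    P=np.array(P); A=np.c_[2*P[:,:2],np.ones(len(P))]; s=np.linalg.lstsq(A,(P[:,:2]**2).sum(1),rcond=None)[0]
    return s[:2],np.sqrt(s[2]+s[:2]@s[:2])
R=[onz("side",S(*p),90) for p in [(96,240),(130,155),(250,78),(320,75),(440,115),(495,190),(505,260),(475,340),(400,400),(280,425),(190,395),(115,320)]]
print("ring side",circ(R))
B=[onz("side",S(*p),12) for p in [(160,260),(230,200),(300,186),(370,198),(450,255),(130,390),(200,480),(300,505),(370,500)]]
print("base side",circ(B))
R=[onz("scene",C(*p),90) for p in [(104,125),(125,80),(180,50),(240,42),(320,60),(370,100),(388,150),(360,205),(240,225),(150,190)]]
print("ring scene",circ(R))
B=[onz("scene",C(*p),12) for p in [(108,215),(160,160),(225,145),(290,160),(120,255),(180,305),(250,318)]]
print("base scene",circ(B))
for n,p,z in [("side",(240,265),100),("scene",C(362,360),100)]: print("cup",onz(n,p,z))
E
```

```text
t: 13.35
ee_pos: [540.6, -113.2, 77.2]
orientation: [2.181, 2.232, 0.021]
ft_force: [-0.5, 0.3, -2.9]
width: 18.6
t: 13.75
ee_pos: [539.9, -113.0, 109.9]
orientation: [2.181, 2.232, 0.022]
ft_force: [-0.1, 0.4, -2.0]
width: 18.2
at [ 539.9 -113.   109.9] yaw deg 91.3 units [-2.000e-03  4.700e-02 -2.401e+00] F [-0.1  0.4 -2. ] t 13.75 w 18.2
ring side (array([500.4, 294.3]), np.float64(84.74452282785565))
base side (array([498.7, 297.9]), np.float64(78.31162976631796))
ring scene (array([506. , 298.4]), np.float64(86.76578180968924))
base scene (array([511.5, 296.7]), np.float64(79.72868495191004))
cup [712.1 276.2 100. ]
cup [713.7 295.6 100. ]
```

View pics/w11.png

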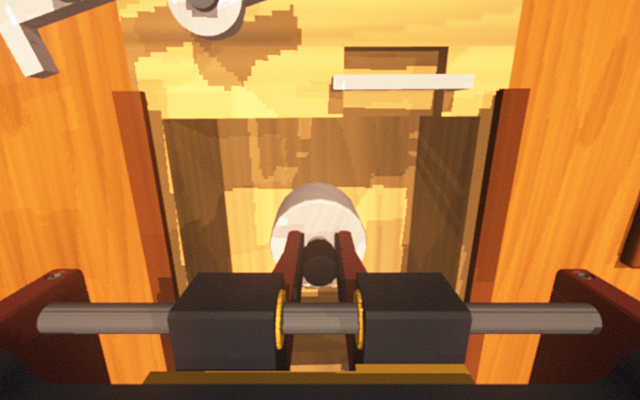

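```bash
python3 -m crank '[{"travel":[0,0,-0.3],"turn":0},{"travel":[0,0,-0.5],"turn":0},{"travel":[0,0,-0.5],"turn":0},{"travel":[0,0,-0.5],"turn":0},{"travel":[0,0,-0.5],"turn":0},{"travel":[0,0,-0.4],"turn":0},{"travel":[0,0,-0.2],"turn":0},{"travel":[0,0,0],"turn":0}]' -1
python3 - <<'E'
from h import *
go(510,205,250)
cv2.imwrite("pics/w12.png",imaging.get_image("wrist"))
E
```

```text
t: 14.6
ee_pos: [533.9, -111.8, 258.3]
orientation: [2.184, 2.234, 0.018]
ft_force: [0.2, 0.6, -2.2]
width: 18.5
at [ 533.9 -111.8  258.3] yaw deg 91.3 units [ 6.345 -0.336  0.133] F [ 0.2  0.6 -2.2] t 14.6 w 18.5
```

View pics/w12.png

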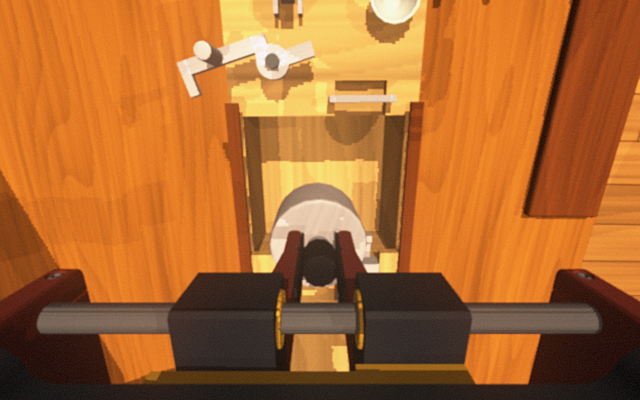

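```bash
python3 -m crank '[{"travel":[0.3,0,0],"turn":0},{"travel":[0.5,0,0],"turn":0},{"travel":[0.6,-0.05,0],"turn":0},{"travel":[0.6,-0.05,0],"turn":0},{"travel":[0.6,-0.05,0],"turn":0},{"travel":[0.6,-0.05,0],"turn":0},{"travel":[0.6,-0.05,0],"turn":0},{"travel":[0.6,0,0],"turn":0},{"travel":[0.6,0,0],"turn":0},{"travel":[0.5,0,0],"turn":0},{"travel":[0.3,0,0],"turn":0},{"travel":[0.1,0,0],"turn":0},{"travel":[0,0,0],"turn":0},{"travel":[0,0,0],"turn":0}]' -1
python3 - <<'E'
from h import *
import pickle
go(503,297,250)
pickle.dump(imaging.camera_info("wrist"),open('w13.pkl','wb'))
cv2.imwrite("pics/w13.png",imaging.get_image("wrist"))
E
```

```text
t: 16.05
ee_pos: [500.1, 202.7, 237.2]
orientation: [-2.192, -2.243, 0.02]
ft_force: [0.1, -0.7, -1.5]
width: 18.4
at [500.1 202.7 237.2] yaw deg 91.31 units [ 1.882  0.098 -0.267] F [ 0.1 -0.7 -1.5] t 16.05 w 18.4
```

View pics/w13.png

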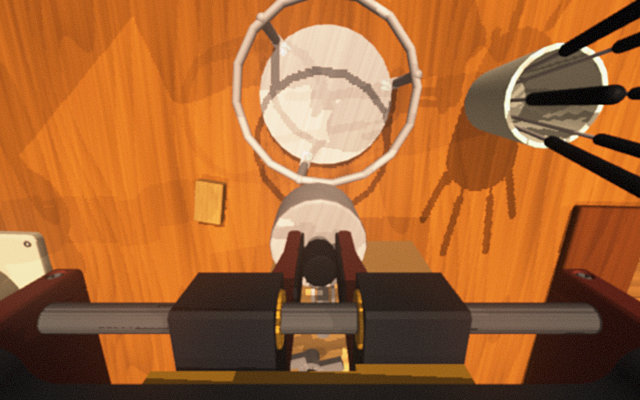

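```bash
python3 - <<'E'
from h import *
import pickle
np.set_printoptions(precision=1,suppress=True)
i=pickle.load(open('w13.pkl','rb'));im=cv2.imread('pics/w13.png')
def circ(P):
    P=np.array(P); A=np.c_[2*P[:,:2],np.ones(len(P))]; s=np.linalg.lstsq(A,(P[:,:2]**2).sum(1),rcond=None)[0]
    return s[:2],np.sqrt(s[2]+s[:2]@s[:2])
B=[(259,92),(262,70),(300,28),(327,24),(360,34),(382,62),(391,95),(385,125),(360,155),(330,165),(280,142),(265,118)]
print(circ([onz("wrist",p,12,i) for p in B]))
R=[(233,95),(240,50),(262,14),(240,130),(270,170),(315,184),(360,172),(395,148),(415,110),(421,75),(400,22)]
print(circ([onz("wrist",p,92,i) for p in R]))
for p in [(527,98),(563,50),(550,140),(622,95)]: print(onz("wrist",p,200,i)[:2],onz("wrist",p,150,i)[:2])
E
```

```text
(array([502.4, 295.2]), np.float64(77.71620566175108))
(array([501.2, 296.5]), np.float64(85.4653814521426))
[616.9 291.3] [649.  293.9]
[630.9 316.6] [666.9 326.1]
[635.7 268. ] [673.1 264.2]
[670.2 294.1] [717.1 297.4]
```

```bash
python3 - <<'E'
from h import *
np.set_printoptions(precision=1,suppress=True)
im=imaging.get_image("side"); cv2.imwrite('pics/s14.png',cv2.resize(im[215:320,190:350],None,fx=4.8,fy=4.8,interpolation=cv2.INTER_CUBIC))
C=lambda x,y:(350+x/6,165+y/6)
for p in [(280,175),(347,118),(463,140),(517,210),(448,268),(328,255)]: print(p,onz("scene",C(*p),222)[:2])
E
```

```text
(280, 175) [686.4 243.3]
(347, 118) [649.9 292.8]
(463, 140) [679.  346.5]
(517, 210) [735.8 353. ]
(448, 268) [769.  302.8]
(328, 255) [748.4 247.6]
```

View pics/s14.png

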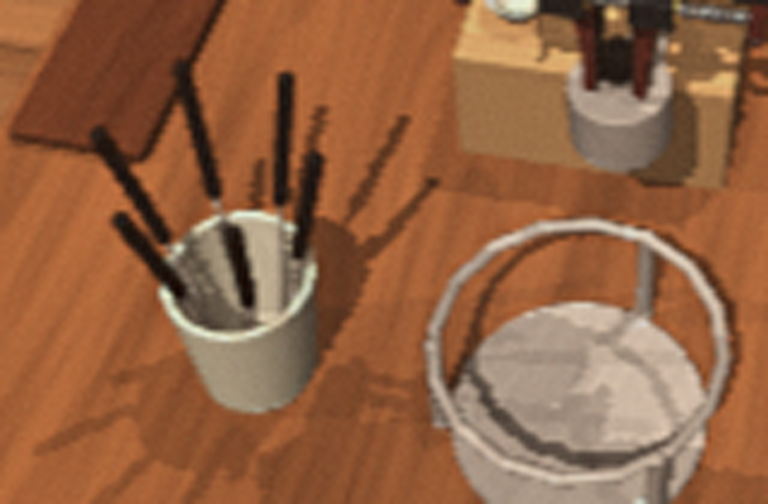

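```bash
python3 -m crank '[{"travel":[0.3,0,-0.05],"turn":0},{"travel":[0.4,0.02,0],"turn":0},{"travel":[0.4,0.02,0],"turn":0},{"travel":[0.4,0.02,0],"turn":0},{"travel":[0.2,0.02,0],"turn":0},{"travel":[0.1,0,0],"turn":0},{"travel":[0,0,0],"turn":0},{"travel":[0,0,0],"turn":0}]' -1
python3 - <<'E'
from h import *
go(502.5,295.7,150)
E
```

```text
t: 16.95
ee_pos: [504.1, 295.3, 241.3]
orientation: [-2.202, -2.234, 0.016]
ft_force: [-0.4, -0.8, -2.0]
width: 18.3
at [504.1 295.3 241.3] yaw deg 90.82 units [ 0.015 -0.013  1.826] F [-0.4 -0.8 -2. ] t 16.95 w 18.3
```

```bash
python3 -m crank '[{"travel":[0,0,0.3],"turn":0},{"travel":[0,0,0.5],"turn":0},{"travel":[0,0,0.5],"turn":0},{"travel":[0,0,0.4],"turn":0},{"travel":[0,0,0.2],"turn":0},{"travel":[0,0,0],"turn":0}]' -1
python3 - <<'E'
from h import *
go(502.5,295.7,79)
cv2.imwrite("pics/w15.png",imaging.get_image("wrist"))
im=imaging.get_image("side"); cv2.imwrite('pics/s15.png',cv2.resize(im[215:335,230:360],None,fx=4.8,fy=4.8,interpolation=cv2.INTER_CUBIC))
E
```

```text
t: 17.55
ee_pos: [502.6, 290.8, 139.9]
orientation: [-2.207, -2.23, 0.018]
ft_force: [-0.6, -0.8, -2.0]
width: 18.2
at [502.6 290.8 139.9] yaw deg 90.58 units [0.104 0.012 1.217] F [-0.6 -0.8 -2. ] t 17.55 w 18.2
```

View pics/w15.png

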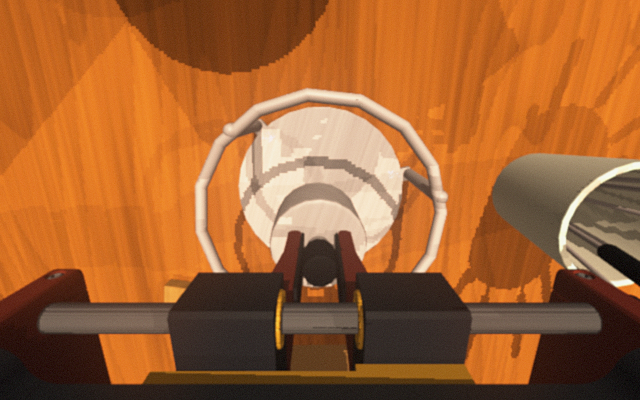

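View pics/s15.png

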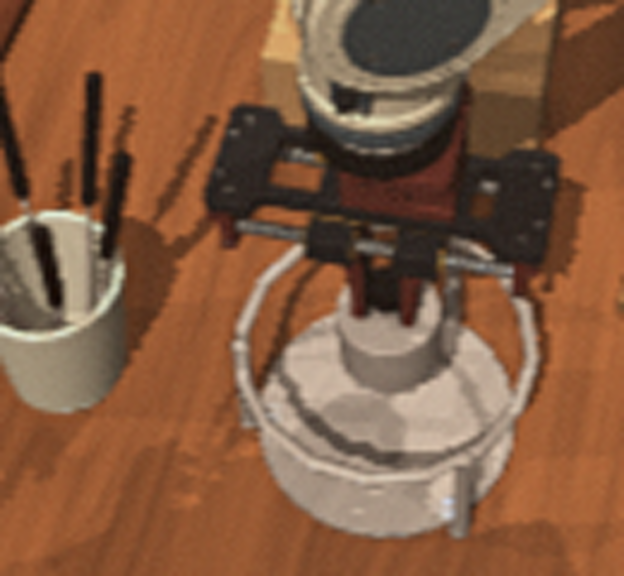

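```bash
python3 -m crank '[{"travel":[0.08,0,0.2],"turn":0},{"travel":[0.05,0,0.3],"turn":0},{"travel":[0.02,0,0.25],"turn":0},{"travel":[0,0,0.12],"turn":0},{"travel":[0,0,0],"turn":0}]' -1
python3 - <<'E'
from h import *
go(502.5,295.7,78)
E
```

```text
t: 18.15
ee_pos: [504.9, 300.7, 96.9]
orientation: [-2.208, -2.232, 0.006]
ft_force: [-0.5, -0.8, -1.6]
width: 18.8
at [504.9 300.7  96.9] yaw deg 90.6 units [-0.099 -0.047  0.377] F [-0.5 -0.8 -1.6] t 18.15 w 18.8
```

```bash
python3 -m crank '[{"travel":[-0.06,-0.03,0.1],"turn":0},{"travel":[-0.04,-0.02,0.08],"turn":0},{"travel":[0,0,0.06],"turn":0},{"travel":[0,0,0],"turn":0},{"travel":[0,0,0],"turn":0}]' -1
python3 - <<'E'
from h import *
go(502.5,295.7,78)
E
```

```text
t: 18.65
ee_pos: [502.4, 295.1, 84.1]
orientation: [-2.209, -2.232, 0.006]
ft_force: [-0.2, -0.4, -1.6]
width: 18.7
at [502.4 295.1  84.1] yaw deg 90.59 units [0.012 0.002 0.123] F [-0.2 -0.4 -1.6] t 18.65 w 18.7
```

```bash
python3 -m crank '[{"travel":[0,0,0.05],"turn":0},{"travel":[0,0,0.05],"turn":0},{"travel":[0,0,0],"turn":0}]' -1
python3 - <<'E'
from h import *
go(502.5,295.7,77)
E
```

```text
t: 18.95
ee_pos: [502.9, 295.4, 79.4]
orientation: [-2.209, -2.232, 0.004]
ft_force: [-0.3, 0.3, -1.9]
width: 18.3
at [502.9 295.4  79.4] yaw deg 90.59 units [ 0.007 -0.008  0.047] F [-0.3  0.3 -1.9] t 18.95 w 18.3
```

```bash
python3 -m crank '[{"travel":[0,0,0.03],"turn":0},{"travel":[0,0,0.02],"turn":0},{"travel":[0,0,0],"turn":0}]' -1
python3 - <<'E'
from h import *
go(502.5,295.7,77)
E
```

```text
t: 19.25
ee_pos: [502.9, 295.7, 77.4]
orientation: [-2.209, -2.232, 0.003]
ft_force: [0.2, -0.4, -2.6]
width: 18.3
at [502.9 295.7  77.4] yaw deg 90.59 units [-0.    -0.008  0.008] F [ 0.2 -0.4 -2.6] t 19.25 w 18.3
```

```bash
python3 -m crank '[{"travel":[0,0,0.02],"turn":0},{"travel":[0,0,0],"turn":0}]' -1;python3 -m crank '[{"travel":[0,0,0.02],"turn":0},{"travel":[0,0,0],"turn":0}]' -1;python3 -m crank '[{"travel":[0,0,0.02],"turn":0},{"travel":[0,0,0],"turn":0}]' -1
```

```text
t: 19.45
ee_pos: [502.8, 296.0, 77.2]
orientation: [-2.209, -2.231, 0.002]
ft_force: [-0.6, -0.2, -1.2]
width: 18.6
t: 19.65
ee_pos: [502.9, 296.3, 77.1]
orientation: [-2.209, -2.231, 0.001]
ft_force: [-0.4, 0.4, -1.7]
width: 18.6
t: 19.85
ee_pos: [502.9, 296.6, 76.9]
orientation: [-2.209, -2.231, 0.001]
ft_force: [-0.2, 0.1, -2.1]
width: 18.3
```

```bash
python3 -m crank '[{"travel":[-0.02,-0.01,0.05],"turn":0},{"travel":[0,0,0],"turn":0}]' -1; python3 -m crank '[{"travel":[0,0,0.04],"turn":0},{"travel":[0,0,0],"turn":0}]' -1
```

```text
t: 20.05
ee_pos: [502.4, 297.0, 76.5]
orientation: [-2.209, -2.229, -0.002]
ft_force: [0.3, -0.4, -1.6]
width: 18.5
t: 20.25
ee_pos: [502.7, 297.7, 76.3]
orientation: [-2.209, -2.229, -0.004]
ft_force: [0.2, -0.4, -2.3]
width: 18.1
```

```bash
python3 - <<'E'
from h import *
go(502.5,295.7,77)
o=ctrl.get_obs();np.set_printoptions(precision=3,suppress=True);print(o['qpos'],o['qvel'],o['joint_torque'],o['moment']);R,_=cv2.Rodrigues(o['orientation']);print(R)
cv2.imwrite("pics/w16.png",imaging.get_image("wrist"))
im=imaging.get_image("side"); cv2.imwrite('pics/s16.png',cv2.resize(im[215:335,230:360],None,fx=4.8,fy=4.8,interpolation=cv2.INTER_CUBIC))
E
```

```text
at [502.7 297.7  76.3] yaw deg 90.53 units [-0.04  -0.004 -0.015] F [ 0.2 -0.4 -2.3] t 20.25 w 18.1
[0.512 0.592 1.81  0.007 0.737 0.498] [ 0.001 -0.005 -0.004  0.004 -0.     0.   ] [  0.256 -57.28  -19.609   0.154   0.051  -0.003] [-0.069 -0.085  0.029]
[[-0.009  1.    -0.001]
 [ 1.     0.009  0.005]
 [ 0.005 -0.001 -1.   ]]
```

View pics/w16.png

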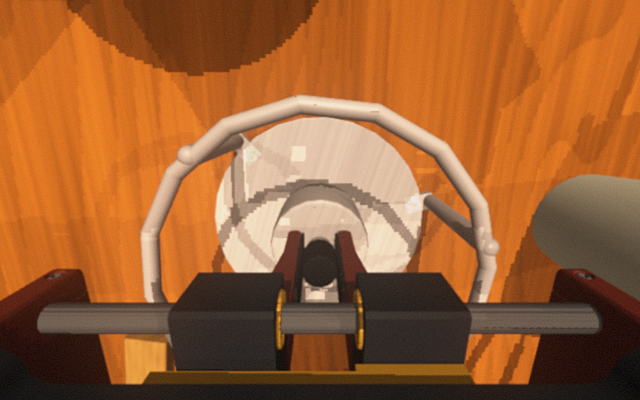

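View pics/s16.png

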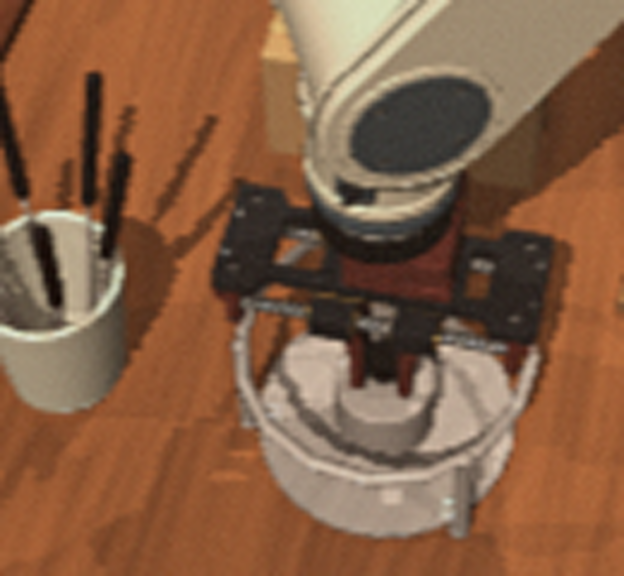

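```bash
python3 -m crank '[{"travel":[-0.04,0,0.05],"turn":0},{"travel":[0,0,0.03],"turn":0}]' -1; python3 -m crank '[{"travel":[0,0,0.05],"turn":0},{"travel":[0,0,0.05],"turn":0}]' -1
```

```text
t: 20.55
ee_pos: [503.2, 298.4, 75.9]
orientation: [-2.208, -2.226, -0.01]
ft_force: [-5.5, -4.4, 14.4]
width: 18.2
t: 20.75
ee_pos: [503.0, 298.3, 75.6]
orientation: [-2.208, -2.226, -0.009]
ft_force: [-9.6, -5.1, 35.1]
width: 18.1
```

```bash
python3 -m crank '[{"travel":[-0.02,0,-0.03],"turn":0},{"travel":[0,0,0],"turn":0}]' -1
```

```text
t: 20.95
ee_pos: [503.3, 297.1, 77.6]
orientation: [-2.208, -2.227, -0.01]
ft_force: [0.2, -0.1, -2.8]
width: 18.1
```

```bash
python3 -m crank '[{"travel":[-0.03,0,0.03],"turn":0},{"travel":[0,0,0.03],"turn":0},{"travel":[0,0,0],"turn":0}]' -1; python3 -m crank '[{"travel":[0,0,0.03],"turn":0},{"travel":[0,0,0],"turn":0}]' -1
```

```text
t: 21.25
ee_pos: [503.6, 296.5, 75.8]
orientation: [-2.208, -2.225, -0.012]
ft_force: [-1.1, -0.4, 0.2]
width: 18.0
t: 21.45
ee_pos: [503.6, 296.5, 75.9]
orientation: [-2.208, -2.225, -0.011]
ft_force: [-0.9, -1.0, -0.5]
width: 18.7
```

Weight now rests on the plate (vertical force about 0). Release to a moderate opening.

```bash
python3 -m crank '[{"travel":[0,0,0],"turn":0},{"travel":[0,0,0],"turn":0},{"travel":[0,0,0],"turn":0},{"travel":[0,0,0],"turn":0},{"travel":[0,0,0],"turn":0}]' -0.1
python3 - <<'E'
from h import *
go(502.5,295.7,77)
cv2.imwrite("pics/w17.png",imaging.get_image("wrist"))
E
```

```text
t: 21.95
ee_pos: [504.1, 296.2, 74.4]
orientation: [-2.208, -2.225, -0.01]
ft_force: [-0.1, 0.2, 3.6]
width: 39.9
at [504.1 296.2  74.4] yaw deg 90.44 units [-0.009 -0.032 -0.052] F [-0.1  0.2  3.6] t 21.95 w 39.9
```

View pics/w17.png

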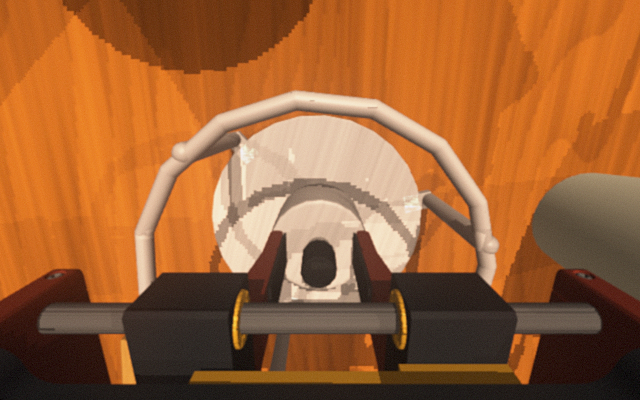

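Released, with the knob at (319,263) free between the jaws. Lift straight up, then back off to look.

```bash
python3 -m crank '[{"travel":[0,0,-0.2],"turn":0},{"travel":[0,0,-0.4],"turn":0},{"travel":[0,0,-0.6],"turn":0},{"travel":[0,0,-0.6],"turn":0},{"travel":[0,0,-0.6],"turn":0},{"travel":[-0.4,0,-0.6],"turn":0},{"travel":[-0.5,0,-0.2],"turn":0},{"travel":[-0.5,0,0],"turn":0},{"travel":[-0.3,0,0],"turn":0},{"travel":[0,0,0],"turn":0},{"travel":[0,0,0],"turn":0}]' -0.1
python3 - <<'E'
from h import *
import pickle
go(502.5,295.7,77)
pickle.dump(imaging.camera_info("wrist"),open('w18.pkl','wb'))
cv2.imwrite("pics/w18.png",imaging.get_image("wrist"))
cv2.imwrite("pics/s18.png",imaging.get_image("side"))
cv2.imwrite("pics/c18.png",imaging.get_image("scene"))
E
```

```text
t: 23.1
ee_pos: [504.3, 207.4, 243.7]
orientation: [-2.208, -2.226, -0.012]
ft_force: [0.2, 0.3, 0.3]
width: 39.6
at [504.3 207.4 243.7] yaw deg 90.48 units [ 1.733 -0.027  3.35 ] F [0.2 0.3 0.3] t 23.1 w 39.6
```

View pics/w18.png

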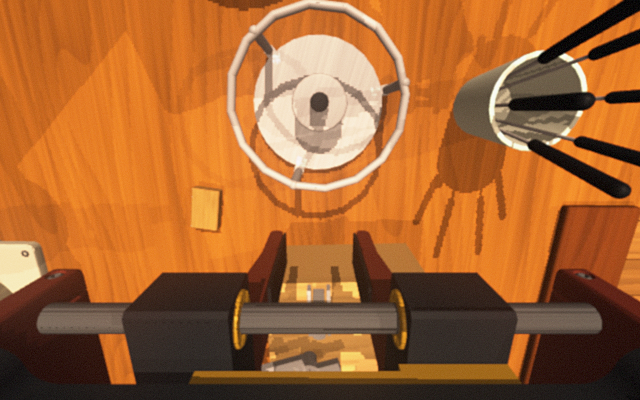

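View pics/s18.png

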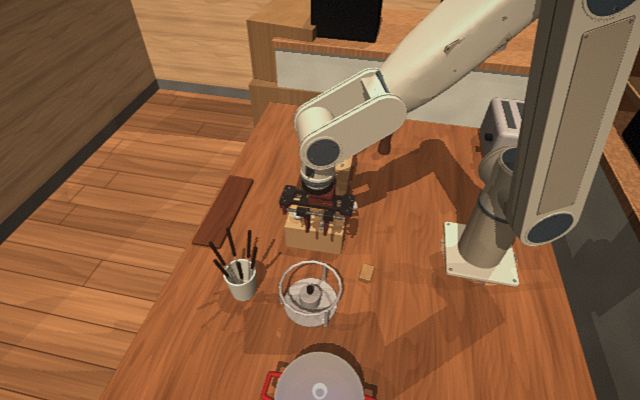

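View pics/c18.png

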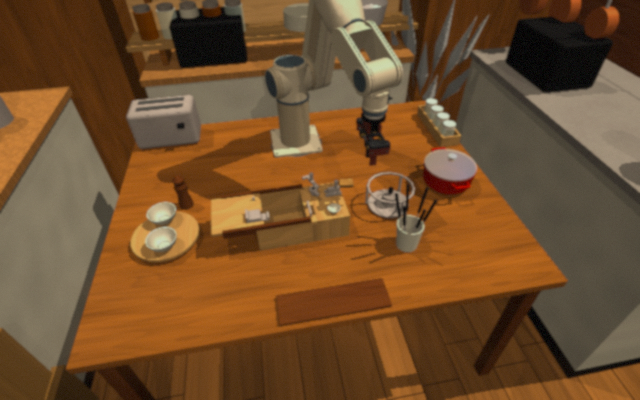

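```bash
python3 - <<'E'
from h import *
import pickle
np.set_printoptions(precision=1,suppress=True)
i=pickle.load(open('w18.pkl','rb'))
print("can top/knob", onz("wrist",(319,101),87,i))
def circ(P):
    P=np.array(P); A=np.c_[2*P[:,:2],np.ones(len(P))]; s=np.linalg.lstsq(A,(P[:,:2]**2).sum(1),rcond=None)[0]
    return s[:2],np.sqrt(s[2]+s[:2]@s[:2])
print("base",circ([onz("wrist",p,12,i) for p in [(254,102),(265,65),(290,42),(318,35),(350,44),(375,70),(383,102),(370,143),(345,162),(318,170),(270,148)]]))
im=cv2.imread('pics/c18.png'); cv2.imwrite('pics/c18c.png',cv2.resize(im[165:250,200:420],None,fx=3.6,fy=3.6,interpolation=cv2.INTER_CUBIC))
E
```

```text
can top/knob [503.7 297.5  87. ]
base (array([502.9, 294.6]), np.float64(77.71816089231389))
```

View pics/c18c.png

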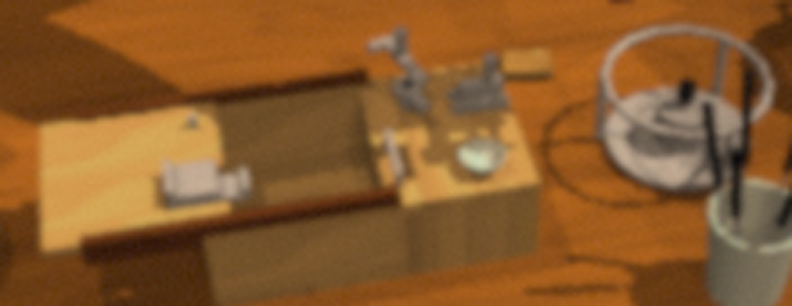

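```bash
python3 - <<'E'
from h import *
np.set_printoptions(precision=1,suppress=True)
print(onz("scene",(200+38/3.6,165+248/3.6),110),onz("scene",(200+40/3.6,165+122/3.6),110))
import pickle
i=pickle.load(open('w8.pkl','rb'))
print(onz("wrist",(257,252),110,i))
E
```

```text
[ 634.6 -350.7  110. ] [ 464.5 -353.4  110. ]
[ 484.6 -184.5  110. ]
```

```bash
python3 -c "
from workcell import workorder
print(workorder.close_job())"
```

```text
the job is handed in; nothing more can be done
None
```

The burner is out of the chest and standing upright on the stand's base plate. The job was handed in at about 23 s, inside the 61 s limit.

- **Catches:** I drew the keeper to its stop, about 0.034 m. I then swung the hook to roughly 1.2 rad, judged by eye from the wrist picture.
- **Cover:** I pressed the tab down and slid the cover until it hit its stop. The last scene picture shows its edge moved about 150 mm, so it is fully open.
- **Burner:** I lifted it by the knob, lowered it through the ring, and released it once the force on the wrist had dropped to about zero. The last wrist picture puts it about 3 mm from the plate's centre: knob at (503.7, 297.5), plate centre (502.9, 294.6).
- **Other things:** In the final pictures both catches and the cover are still open and everything else looks in place. The gripper is clear of everything.

Three things went less cleanly:
- **Stops:** the fingers pressed harder than needed there, about 47 N on the keeper and 27 N on the cover.
- **First set-down:** it pressed the burner onto the plate with about 35 N. I lifted it 1–2 mm and set it down again lightly.
- **Release:** as the jaws opened, the gripper sank about 1.5 mm and read 3.6 N upward. The fingertips may have lightly touched the top of the can.

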